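Fold back the bifold door of the bench cupboard

ROBOT

A 6-joint arm with a two-finger parallel gripper is mounted at the origin on the work surface. World frame = base frame: x ahead of the robot, y to its left, z up, the work surface at z = 0. Lengths are in m, angles in rad, forces in N, time in s.
With the tool pointing down it reaches from about 0.35 to 0.775 m from the base axis. Payload 7.3 kg.
Tool frame: the origin (TCP) lies midway between the tips of the shut fingers; the grasp point (between the pads) lies 19 mm behind it; z points along the fingers, y is the line along which they close (so a half turn about z gives the same grasp; the last joint's range is limited). The gripper opens to 92 mm and grips with 3 to 60 N. Pads are 19 mm wide; open, the fingers measure 130 mm over their backs; the gripper's body (75 mm by 190 mm) begins 47 mm behind the grasp point.
Start: joints at [1.127, 0.342, 1.524, -0, 1.275, -0.146], TCP at [0.154, 0.502, 0.227] pointing down, gripper open.
Joint ranges: [-2.53, 2.53], [-0.77, 2.02], [0.04, 2.7], [-1, 4.14], [0.28, 2.66], [-3.11, 3.11]. Speed limits (rad/s): [2.57, 2.57, 3.14, 3.14, 3.14, 3.14].

INTERFACE

Orientations are given as a rotation vector (axis times angle).
In Python, from workcell import robot gives the robot as it stands.
- The arm moves only by the shell command python3 -m jog 'ROWS'. ROWS is JSON, a list that holds one entry, the list of rows, each a list of 5 numbers: the closure, from 0 (fully open) to 1 (shut), then the shift along the tool's x, y, z normalised to -1 to 1, where 1 is 20 mm, then the turn about the tool's z normalised to -1 to 1, where 1 is 6 degrees. A call has 1 to 10 rows; each row shifts and turns the commanded pose from where the row before left it, along the tool's axes as they then stand; what a row does not reach is not made up. A row lasts 1/12 s, in which the tool goes at most 41.7 mm and 7.16 degrees, less where a joint would pass 70% of its speed; a pose out of reach is approached as far as the arm can. A call with a number of a shift or a turn outside -1 to 1 is refused whole. A call with a gripper value outside its range is refused whole. The fingers move at their own pace and stop on an object; the grip force is fixed at half the most. Time passes only in rows, so rows that do not move let the fingers close. It gives the time, the measured TCP pose, the force, the opening and the grip force at its end, in the units of the state.
- robot.sense(): the state, without advancing time (a new reading comes with each control period).
- robot.grab_frame(name): name is "scene" or "top" or "wrist"; returns a dict with "img" (400x640x3 uint8, red, green, blue), "range_z" (400x640 float32, m along the optical axis (not along the pixel's ray), 0 where there is no reading), "K" (3x3 intrinsics, pixels), "extrinsics" (4x4, takes a point from camera to world coordinates). Camera axes: x right, y up, looking along -z (the intrinsics and any distortion apply to the point x, -y, -z); pixel columns grow to the right and rows downward; lengths in m; the calibration is good to about 2 mm. A picture is of the moment at which its call begins.
- robot.finish_job(): hands the job in; it is judged then, once.
Trained networks look in the newest picture that a camera, given by its name, has taken for a name from the list of things; names that differ only in an ending like _2 or _b are one class to them, and where a whole thing is asked for, a point or a joint stands for the part that bears it (a point fixed in the world has none). Each returns a list of dicts, best first, with "score" (0 to 1); they miss things now and then, are a little off and sometimes report something else, mostly with a low value. They report only what shows in the picture. A call takes as long as a camera call.
- robot.recognise(camera, label): "box" ([centre column, centre row, width, height] in pixels, round what is visible of it).
- robot.tip_of(camera, label): "location" ([row, column] in pixels: a listed point, or the origin of a listed thing).
The state is a dict: "t": time; "joint_positions": joint angles; "joint_velocities": joint speeds; "effort": joint torques, N m; "position": TCP position; "orientation": TCP orientation; "ft_force": force on the tool from outside, world axes, zero at the start; "ft_torque": the same for the moment, N m; "gripper_width": finger opening in m; "finger_force": force on a finger pad.
Only numpy, scipy, OpenCV 4.12 (cv2) and the standard library are available. Lean on these libraries where they do the work, as an engineer would, in place of code of your own. Each camera call takes 0.05 s, during which the arm holds its last target. There are 200 camera calls.

TASK

Two white cupboards stand on the bench. One has a bifold door standing slightly ajar: push the steel post at its fold so that both panels fold up together, fully back against the side they are pivoted on (the left, as you face the doors), and let go with the door at rest there. Leave the other cupboard, with the plain swing door, shut.

Things in the scene. Friction and masses are not known exactly. Their poses are not given: they have to be found in the camera images.
- cupboard: White fixed bench cupboard with a roof, 200 deep (x), 310 wide (y), 200 mm high. Origin: centre of its underside; its front faces its own -x, z up. Bifold door: two panels, 140 mm each between hinge lines, 12 mm thick, tops 193 mm above the bench. The first turns on an upright pivot at x -104, y +140 mm here; the second hangs on it at the fold, its free end runs in a track along x = -104.
- fold (a joint): Angle a of the first panel from the front, rad: 0 closed flat, 1.5 stop, both panels standing side by side out from the front at the cupboard's +y side. The fold comes outward: in the cupboard's frame it is at x = -104 - 140 sin a, y = 140 - 140 cos a mm; the free end is at y = 140 - 280 cos a. Turns easily (about 1 N at the fold), stays where left.
- fold_top (a point): Centre of the top of the upright round steel post, 14 mm in diameter, on the fold hinge; 245 mm above the bench. It stands 52 mm above the panels' tops and 45 mm above the cupboard's roof, so it can be pushed from any side there. Moves with the fold.
- neighbour_door0 (a joint): Door of the other white cupboard, same size, with one plain swing door with an upright bar handle, rad: 0 = shut, growing as it opens. To be left shut.

How it is judged:
By the outcome, as a careful person would: the job done as asked, in the order asked, and still so for the second after the job is handed in, with the robot touching nothing.
It also fails if it takes over 30 s, if anything falls off the work surface, if the arm or the gripper's body presses on something with over 40 N, if the wrist force passes 120 N, or if a joint passes its speed limit or range.

## Working session

There is one attempt and no reset: what is moved stays moved. The work goes in short steps, Python scripts to look and compute and a shell command to move; the robot and the scene stay as the last step left them, time stands still between calls to the robot, and variables do not carry over. Pictures are saved under pics/ and viewed, at most 10 in all, crops included, and the job is handed in when it is done.

```bash
mkdir -p pics; cat > h.py <<'E'
import numpy as np, cv2
from workcell import robot
from scipy.spatial.transform import Rotation as R
def px2w(f,r,c,z=None):
    K=f["K"];E=f["extrinsics"]
    d=f["range_z"][int(round(r)),int(round(c))] if z is None else 1
    ray=np.array([(c-K[0,2])/K[0,0],-(r-K[1,2])/K[1,1],-1])
    if z is None: return (E@np.r_[ray*d,1])[:3]
    w=E[:3,:3]@ray; o=E[:3,3]; return o+w*(z-o[2])/w[2]
E
python3 - <<'E'
from h import *
np.set_printoptions(precision=3,suppress=True)
for n in("scene","top"):
    f=robot.grab_frame(n); cv2.imwrite(f"pics/{n}0.png",f["img"][:,:,::-1])
    print(n,f["extrinsics"])
    for d in robot.tip_of(n,"fold_top")[:3]:
        print(d,px2w(f,*d["location"],z=.245),px2w(f,*d["location"]))
    for l in("cupboard","fold","neighbour_door0"): print(l,robot.recognise(n,l)[:3])
    for d in robot.tip_of(n,"cupboard")[:3]: print(d,px2w(f,*d["location"],z=0))
s=robot.sense();print(s); print(R.from_rotvec(s["orientation"]).as_matrix())
E
```

```text
scene [[ 0.632 -0.743  0.219  0.868]
 [ 0.775  0.607 -0.177 -0.198]
 [-0.001  0.282  0.959  1.127]
 [ 0.     0.     0.     1.   ]]
cupboard [{'box': [409.5, 163.0, 140.8, 135.4], 'score': 0.56}]
fold [{'box': [395.4, 123.5, 70.5, 48.9], 'score': 0.95}]
neighbour_door0 [{'box': [256.9, 223.9, 96.5, 66.9], 'score': 0.64}]
top [[-0.007  0.982 -0.191  0.434]
 [-1.    -0.007 -0.002 -0.016]
 [-0.004  0.191  0.982  1.232]
 [ 0.     0.     0.     1.   ]]
{'location': [229.8, 196.6], 'score': 0.64} [0.54  0.289 0.245] [0.545 0.306 0.191]
cupboard [{'box': [227.6, 176.3, 134.3, 121.4], 'score': 0.86}]
fold [{'box': [216.8, 217.6, 103.1, 45.3], 'score': 0.56}]
neighbour_door0 [{'box': [216.4, 217.8, 103.1, 42.2], 'score': 0.7}, {'box': [398.7, 214.9, 122.0, 23.0], 'score': 0.59}]
{'t': 0.6, 'joint_positions': array([ 1.127,  0.342,  1.524, -0.   ,  1.275, -0.146]), 'joint_velocities': array([0.001, 0.   , 0.   , 0.   , 0.   , 0.001]), 'effort': array([ -0.001, -43.094, -24.439,   0.072,   0.048,  -0.   ]), 'position': array([0.154, 0.502, 0.227]), 'orientation': array([0.466, 3.107, 0.   ]), 'ft_force': array([-0.315, -0.051,  0.822]), 'ft_torque': array([-0.017, -0.019,  0.006]), 'finger_force': 0.0, 'gripper_width': 0.09175869718620067}
[[-0.956  0.293  0.   ]
 [ 0.293  0.956  0.   ]
 [-0.     0.    -1.   ]]
```

View pics/top0.png

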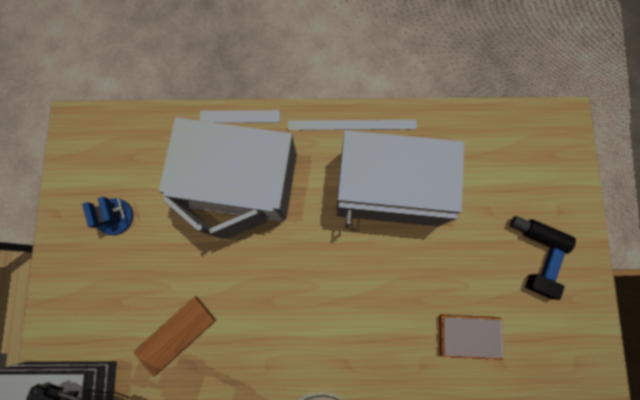

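View pics/scene0.png

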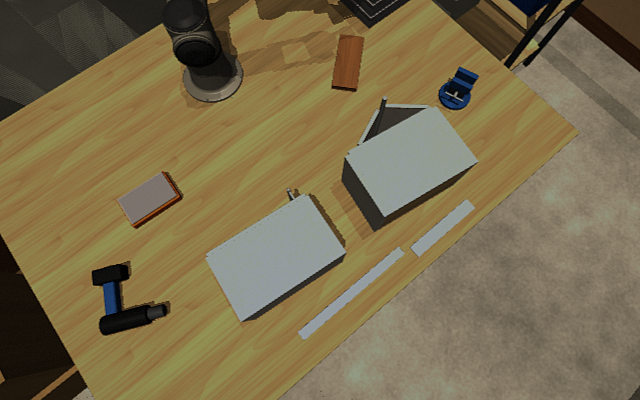

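The top view shows the bifold cupboard's roof at about cols 162-295, rows 121-213, with the fold near (col 205, row 233). The scene view shows the post top near (col 383, row 99), and the swing-door cupboard is the other one. Next I fit the roof from depth and locate the post.

```bash
python3 - <<'E'
from h import *
np.set_printoptions(precision=3,suppress=True)
F={}
for n in("top","scene"):
    f=F[n]=robot.grab_frame(n); K=f["K"];E=f["extrinsics"]
    v,u=np.mgrid[:400,:640]; d=f["range_z"]
    P=np.stack([(u-K[0,2])/K[0,0]*d,-(v-K[1,2])/K[1,1]*d,-d],-1)@E[:3,:3].T+E[:3,3]
    m=((abs(P[...,2]-.2)<.006)&(d>0)).astype(np.uint8)
    k,lab,st,_=cv2.connectedComponentsWithStats(cv2.morphologyEx(m,cv2.MORPH_OPEN,np.ones((5,5))))
    for i in range(1,k):
        if st[i,4]>2000:
            q=P[lab==i][:,:2].astype(np.float32); print(n,st[i],cv2.minAreaRect(q*1000),cv2.boxPoints(cv2.minAreaRect(q)).round(3).tolist())
    mp=(P[...,2]>.215)&(P[...,2]<.26)&(P[...,0]>.4)&(P[...,1]>0)&(d>0)
    print(n,"post px",mp.sum(),P[mp][:60].mean(0) if mp.any() else "", np.argwhere(mp)[:30].tolist())
print("scene post",px2w(F["scene"],99,383,z=.245))
a=cv2.resize(F["top"]["img"][185:250,150:300],None,fx=5,fy=5,interpolation=2)
b=cv2.resize(F["scene"]["img"][85:150,340:490],None,fx=4,fy=4,interpolation=2)
b=cv2.copyMakeBorder(b,0,0,0,150,0)
cv2.imwrite("pics/crop.png",np.vstack([a,b])[:,:,::-1])
E
```

```text
top [ 159  118  132   93 9426] ((714.8054809570312, 239.64073181152344), (311.8585510253906, 209.87893676757812), 81.36808776855469) [[0.5879999995231628, 0.10100000351667404], [0.7950000166893005, 0.07000000029802322], [0.8420000076293945, 0.3779999911785126], [0.6340000033378601, 0.4099999964237213]]
top [ 338  131  126   81 8515] ((694.3345336914062, -211.78233337402344), (310.7872314453125, 186.9656219482422), 83.93318176269531) [[0.5849999785423279, -0.35600000619888306], [0.7710000276565552, -0.37599998712539673], [0.8040000200271606, -0.06700000166893005], [0.6179999709129333, -0.04699999839067459]]
top post px 47 [0.545 0.284 0.237] [[225, 197], [225, 198], [225, 199], [225, 200], [225, 201], [226, 196], [226, 197], [226, 198], [226, 199], [226, 200], [226, 201], [226, 202], [226, 203], [227, 196], [227, 197], [227, 198], [227, 199], [227, 200], [227, 201], [227, 202], [227, 203], [227, 204], [228, 196], [228, 197], [228, 198], [228, 199], [228, 200], [228, 201], [228, 202], [228, 203]]
scene [ 348  108  129  108 7852] ((713.3370361328125, 240.89036560058594), (312.4775695800
[... 235 characters left out ...]
 123 8751] ((693.4022827148438, -210.03598022460938), (310.3846740722656, 185.83981323242188), 83.87982940673828) [[0.5839999914169312, -0.3540000021457672], [0.7689999938011169, -0.37400001287460327], [0.8019999861717224, -0.06599999964237213], [0.6179999709129333, -0.04600000008940697]]
scene post px 44 [0.548 0.285 0.235] [[96, 384], [96, 385], [96, 386], [97, 383], [97, 384], [97, 385], [97, 386], [97, 387], [98, 383], [98, 384], [98, 385], [98, 386], [98, 387], [99, 383], [99, 384], [99, 385], [99, 386], [99, 387], [100, 382], [100, 383], [100, 385], [100, 386], [101, 382], [101, 383], [101, 384], [101, 385], [101, 386], [102, 382], [102, 383], [102, 384]]
scene post [0.546 0.28  0.245]
```

View pics/crop.png

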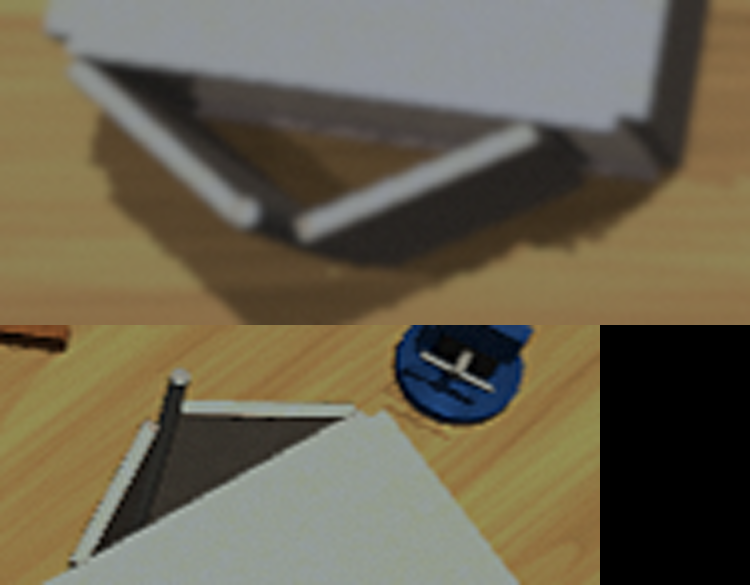

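The crop confirms it: the post is on the fold. Depth puts it at about (0.546, 0.283), and the roof fit puts the pivot at about (0.636, 0.394), so a ≈ 0.53. At the stop the post should be near (0.496, 0.405). I'll push with shut fingers from the inside of the fold, and first raise and turn the tool.

```bash
python3 -m jog '[[[1,0,0,-1,1],[1,0,0,-1,1],[1,0,0,-1,1],[1,0,0,-1,1],[1,0,0,0,1],[1,0,0,0,1],[1,0,0,0,1]]]'
cat > go.py <<'E'
import sys
from h import *
s=robot.sense(); M=R.from_rotvec(s["orientation"]).as_matrix(); t=np.array(eval(sys.argv[1]))
print("t",s["t"],"pos",s["position"].round(4),"xang",np.degrees(np.arctan2(M[1,0],M[0,0])).round(1),"F",s["ft_force"].round(1))
print("units to target",(M.T@(t-s["position"])/.02).round(2))
E
python3 go.py '[.578,.238,.29]'
```

```text
t: 1.28
position: [0.1541, 0.502, 0.3072]
orientation: [-1.556, -2.729, -0.002]
ft_force: [-0.3, -0.4, -0.5]
gripper_width: 0.05
finger_force: 0.0
t 1.2833 pos [0.1541 0.502  0.3072] xang 120.6 F [-0.3 -0.4 -0.5]
units to target [-22.16  11.51   0.86]
```

```bash
python3 -m jog '[[[1,-1,0.52,0,0],[1,-1,0.52,0,0],[1,-1,0.52,0,0],[1,-1,0.52,0,0],[1,-1,0.52,0,0],[1,-1,0.52,0,0],[1,-1,0.52,0,0],[1,-1,0.52,0,0],[1,-1,0.52,0,0],[1,-1,0.52,0,0]]]'
python3 -m jog '[[[1,-1,0.52,0,0],[1,-1,0.52,0,0],[1,-1,0.52,0,0],[1,-1,0.52,0,0],[1,-1,0.52,0,0],[1,-1,0.52,0,0],[1,-1,0.52,0,0],[1,-1,0.52,0,0],[1,-1,0.52,0,0],[1,-1,0.52,0,0]]]'
python3 -m jog '[[[1,-1,0.52,0,0],[1,-1,0.52,0,0],[1,0,0,0,0]]]'
python3 go.py '[.578,.238,.215]'
python3 - <<'E'
from h import *
f=robot.grab_frame("wrist"); cv2.imwrite("pics/w1.png",f["img"][:,:,::-1])
for d in robot.tip_of("wrist","fold_top")[:2]: print(d,px2w(f,*d["location"],z=.245))
E
```

```text
t: 2.12
position: [0.3469, 0.3831, 0.3068]
orientation: [1.548, 2.733, 0.0]
ft_force: [0.0, 0.5, 0.4]
gripper_width: 0.0002
finger_force: 0.0
t: 2.95
position: [0.5389, 0.265, 0.3067]
orientation: [-1.549, -2.733, -0.0]
ft_force: [1.0, 0.2, 0.7]
gripper_width: 0.0001
finger_force: 0.0
t: 3.2
position: [0.5793, 0.2395, 0.3056]
orientation: [1.553, 2.73, -0.002]
ft_force: [-0.3, -0.1, -1.5]
gripper_width: 0.0006
finger_force: 0.0
t 3.2 pos [0.5793 0.2395 0.3056] xang 120.7 F [-0.3 -0.1 -1.5]
units to target [-0.03 -0.09  4.53]
{'location': [143.7, 312.0], 'score': 0.63} [0.5457891  0.28592065 0.245     ]
```

View pics/w1.png

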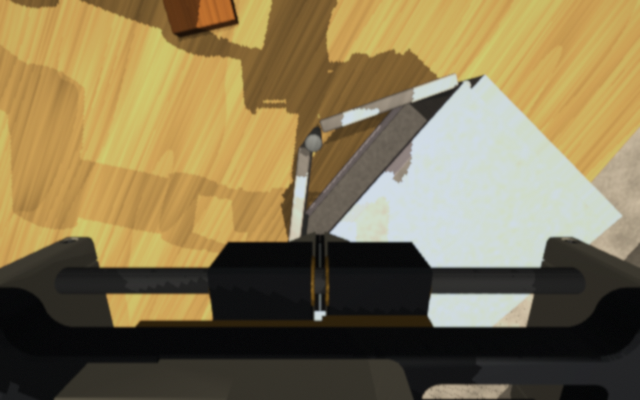

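The wrist view shows the post at (col 312, row 143), which is (0.546, 0.286), straight ahead of the fingers and about 57 mm along tool +x. I'll lower and start the push.

```bash
python3 -m jog '[[[1,0,-0.1,1,0],[1,0,-0.1,1,0],[1,0,-0.1,1,0],[1,0,0,1,0],[1,0,0,0.5,0],[1,0,0,0,0]]]'
python3 -m jog '[[[1,0.6,0,0,0],[1,0.6,0,0,0],[1,0.5,0,0,0],[1,0.5,-0.05,0,0],[1,0.5,-0.05,0,0],[1,0.5,-0.05,0,0],[1,0.5,-0.05,0,0],[1,0.5,-0.05,0,0],[1,0.5,-0.05,0,0],[1,0.5,0,0,0]]]'
python3 go.py '[.5,.385,.215]'
python3 - <<'E'
from h import *
f=robot.grab_frame("wrist"); cv2.imwrite("pics/w2.png",f["img"][:,:,::-1])
for d in robot.tip_of("wrist","fold_top")[:2]: print(d,px2w(f,*d["location"],z=.245))
E
```

```text
t: 3.8
position: [0.5695, 0.2395, 0.2145]
orientation: [-1.545, -2.731, 0.005]
ft_force: [-0.2, -0.2, -0.8]
gripper_width: 0.0006
finger_force: 0.0
t: 4.63
position: [0.5127, 0.3263, 0.217]
orientation: [1.548, 2.733, 0.003]
ft_force: [1.3, -0.7, -0.4]
gripper_width: 0.0004
finger_force: 0.8
t 4.6333 pos [0.5127 0.3263 0.217 ] xang 120.9 F [ 1.3 -0.7 -0.4]
units to target [2.84 0.96 0.1 ]
{'location': [240.1, 326.0], 'score': 0.87} [0.50692151 0.34315855 0.245     ]
```

View pics/w2.png

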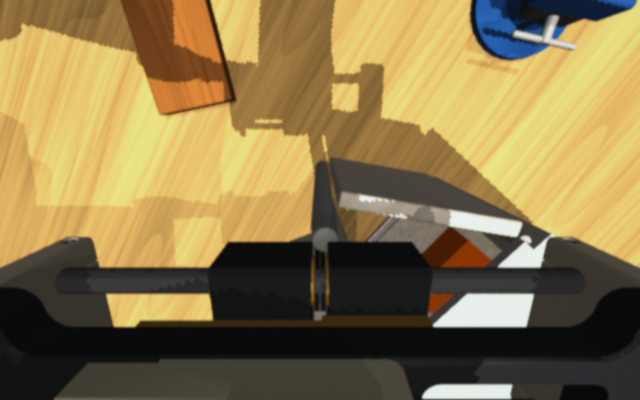

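The post (col 325, row 240) is touching the middle of the fingers and folding well, with about 1.5 N. I'll continue, turning with the arc.

```bash
python3 -m jog '[[[1,0.5,0,0,0.8],[1,0.5,0,0,0.8],[1,0.5,0,0,0.8],[1,0.45,0,0,0.8],[1,0.4,0,0,0.8],[1,0.3,0,0,0.8],[1,0,0,0,0]]]'
python3 go.py '[.4957,.3865,.215]'
python3 - <<'E'
from h import *
f=robot.grab_frame("wrist")
for n in("wrist","top"):
  if n=="top": f=robot.grab_frame(n)
  for d in robot.tip_of(n,"fold_top")[:2]: print(n,d,px2w(f,*d["location"],z=.245))
E
```

```text
t: 5.32
position: [0.4942, 0.3753, 0.2164]
orientation: [-2.181, -2.26, 0.001]
ft_force: [0.3, 0.9, 0.7]
gripper_width: 0.0004
finger_force: 0.0
t 5.3167 pos [0.4942 0.3753 0.2164] xang 92.0 F [0.3 0.9 0.7]
units to target [0.55 0.1  0.07]
wrist {'location': [233.6, 326.0], 'score': 0.56} [0.49726383 0.39692525 0.245     ]
```

```bash
python3 -m jog '[[[1,0.2,0,0,0],[1,0.2,0,0,0],[1,0.1,0,0,0],[1,0,0,0,0]]]'; python3 -m jog '[[[1,0.1,0,0,0],[1,0.1,0,0,0],[1,0,0,0,0]]]'
```

```text
t: 5.85
position: [0.4942, 0.385, 0.2167]
orientation: [-2.179, -2.263, -0.001]
ft_force: [-0.6, 0.0, -0.1]
gripper_width: 0.0006
finger_force: 0.0
t: 6.1
position: [0.4942, 0.3864, 0.2167]
orientation: [2.178, 2.26, -0.006]
ft_force: [-0.1, -8.8, 2.3]
gripper_width: 0.0005
finger_force: 4.4
```

```bash
python3 -m jog '[[[1,0.1,0,0,0],[1,0.1,0,0,0],[1,0,0,0,0]]]'
```

```text
t: 6.35
position: [0.4942, 0.3867, 0.2168]
orientation: [2.177, 2.256, -0.015]
ft_force: [-1.9, -22.6, 5.5]
gripper_width: 0.0006
finger_force: 11.3
```

The door is at the hard stop: force is up to 22 N with no further motion. I'll back off along -x, rise, and check.

```bash
python3 -m jog '[[[1,-0.3,0,0,0],[1,-0.5,0,0,0],[1,-1,0,0,0],[1,-1,0,0,0],[1,0,0,-1,0],[1,0,0,-1,0],[1,0,0,-1,0],[1,0,0,-1,0],[1,-1,0,-1,0],[1,-1,0,-1,0]]]'
python3 -m jog '[[[1,-1,-1,0,0],[1,-1,-1,0,0],[1,-1,-1,0,0],[1,-1,-1,0,0],[1,-1,-1,0,0],[1,-1,-1,0,0],[1,-1,-1,0,0],[1,0,0,0,0],[1,0,0,0,0]]]'
python3 - <<'E'
from h import *
f=robot.grab_frame("top"); g=robot.grab_frame("scene")
for n,q in(("top",f),("scene",g)):
    K=q["K"];E=q["extrinsics"];v,u=np.mgrid[:400,:640]; d=q["range_z"]
    P=np.stack([(u-K[0,2])/K[0,0]*d,-(v-K[1,2])/K[1,1]*d,-d],-1)@E[:3,:3].T+E[:3,3]
    m=(P[...,2]>.225)&(P[...,2]<.255)&(d>0)&(abs(P[...,0]-.5)<.05)&(abs(P[...,1]-.4)<.04)
    print(n,m.sum(),P[m].mean(0) if m.any() else "")
    for d in robot.tip_of(n,"fold_top")[:2]: print(n,d,px2w(q,*d["location"],z=.245))
cv2.imwrite("pics/end.png",np.vstack([f["img"][100:300],g["img"][50:330]])[:,:,::-1])
E
```

```text
t: 7.18
position: [0.4971, 0.2967, 0.3374]
orientation: [-2.177, -2.265, -0.001]
ft_force: [1.3, -0.1, 0.6]
gripper_width: 0.0002
finger_force: 0.0
t: 7.93
position: [0.3624, 0.151, 0.3374]
orientation: [2.18, 2.261, 0.004]
ft_force: [0.1, -0.3, -0.2]
gripper_width: 0.0003
finger_force: 0.0
top 45 [0.49732409 0.40140019 0.24030167]
top {'location': [251.0, 151.8], 'score': 0.94} [0.49027031 0.39245691 0.245     ]
scene 35 [0.49986415 0.40239638 0.23873111]
scene {'location': [63.7, 402.7], 'score': 0.9} [0.49652262 0.4000706  0.245     ]
```

View pics/end.png

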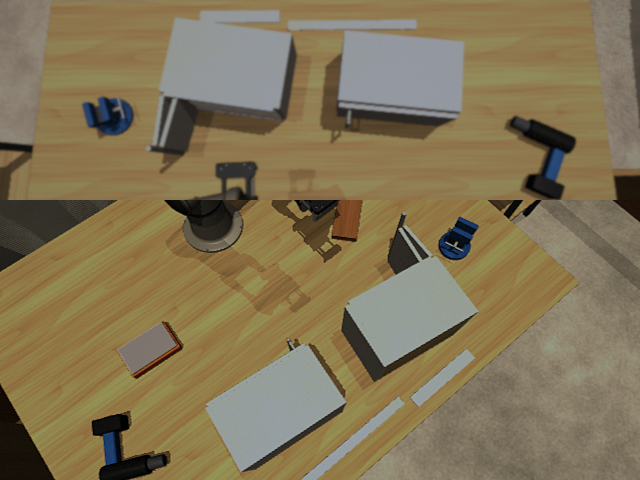

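The final picture shows both panels side by side, out from the left of the front, with the post at about (0.498, 0.402) against a predicted (0.496, 0.405). The neighbour's door is shut and the arm is clear.

```bash
python3 -c "
from workcell import robot
print(robot.finish_job())"
```

```text
the job is handed in; nothing more can be done
None
```

The bifold door is folded fully back against its stop on the left and released, the other cupboard's door was left shut, and the job was handed in after about 8 s on the robot's clock.

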